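# Dry a cup on the cup dryer with its push-pull fan switch

### The job

Dry the washed espresso cup: as it stands now, mouth down, set it down gently (do not drop it) in the middle of the round air vent of the white cup dryer. Then pull the dryer's knob out until it clicks into its 'on' position, take your hand off and let the fan run for three seconds, and push the knob fully home again to switch it off, leaving the cup standing on the vent. Do not knock over or shift the mustard jar or the pepper mill.

Things in the scene. Friction and masses are not known exactly. Their poses are not given: they have to be found in the camera images.
- cup: Striped espresso cup standing mouth down, loose, 50 mm high, about 0.11 kg. Bowl about 64 mm across up to z = 35 mm, narrowing above. z up as it stands, origin on the worktop side; the bowl's axis is at y = +11 mm from the origin, the handle sticks out to -y (to y = -44 mm) and lies along y, so grip the bowl across x.
- cup_centre (a point): Centre of the cup's bowl at its lower edge (the mouth, which rests on the surface); axes as the cup's.
- dryer: White countertop cup dryer, fixed to the worktop, 150 (x) x 250 (y) mm. Origin: centre of its underside; x to its back, y to its left. Flat base, top 30 mm high; on its left (y 10 to 110 mm) a console 106 mm high at the back whose face slopes 30 degrees, facing front and up; the knob is in the middle of that face.
- vent (a point): Centre of the top of the flat round grey air vent with dark slots, 88 mm across, on the right half of the dryer's base, 32 mm above the worktop; axes as the dryer's. Nothing stands above it.
- knob (a joint): Push-pull fan switch, m: 0 = fully in (off), 0.018 = fully out (on). It slides along the knob's own axis and has an over-centre click: about 6 N to leave either end; past the middle (0.009) a spring carries it on to the other end and holds it there. It starts in.
- knob_top (a point): Centre of the knob's flat outer end; z points outward along its axis, 30 degrees from vertical towards the dryer's front; y to the dryer's left. Round black knob: grip part 40 mm across reaching 34 mm below this point, with a 48 mm flange over the last 7 mm; below the grip part a thin stem. With the knob in, this point is 46 mm off the sloping face.
- mustard_jar: Bystander: glass jar with a screw cap, 56 mm across, 85 mm high; origin on the underside.
- pepper_mill: Bystander: wooden pepper mill, 58 mm across, 135 mm high; origin on the underside.

How it is judged:
On the way, in this order (a step that is already met when the one before it is completed fails the run):
1. the cup stands mouth down and released on the middle of the vent, the knob still in (horizontal distance between cup_centre and vent below 0.018 m and z of cup_centre in the frame of vent between -0.005 and 0.005 m and angle between cup's own z axis and vertical below 0.1 rad and contact force between the fingers and cup below 0.1 N and value of joint knob below 0.004 m), for 0.2 s.
2. the knob is out at its detent, the hand off the dryer, for 2 s with the cup on the vent (value of joint knob above 0.015 m and contact force between the fingers and dryer below 0.1 N and horizontal distance between cup_centre and vent below 0.018 m and angle between cup's own z axis and vertical below 0.1 rad), for 2 s.
At the end, for the whole second after the job is handed in: The knob is fully in again (within 2 mm of its inner stop) and the cup stands still, mouth down (its axis within 0.1 rad of vertical), on the vent, its centre within 18 mm of the vent's centre (value of joint knob below 0.002 m and horizontal distance between cup_centre and vent below 0.018 m and z of cup_centre in the frame of vent between -0.005 and 0.005 m and angle between cup's own z axis and vertical below 0.1 rad and linear speed of cup below 0.02 m/s); the robot touches nothing.
It fails at once if the cup is dropped: out of the fingers more than 20 mm above the vent (horizontal distance between cup_centre and vent below 0.06 m and z of cup_centre in the frame of vent above 0.02 m and contact force between the fingers and cup below 0.02 N).
It fails at once if the mustard jar is shifted by more than 30 mm or tipped (distance of mustard_jar from where it was at the start of the episode above 0.03 m or angle between mustard_jar's own z axis and vertical above 0.4 rad).
It fails at once if the pepper mill is shifted by more than 30 mm or tipped (distance of pepper_mill from where it was at the start of the episode above 0.03 m or angle between pepper_mill's own z axis and vertical above 0.4 rad).
It also fails if it takes over 61 s, if anything falls off the work surface, if the arm or the gripper's body presses on something with over 40 N, if the wrist force passes 120 N, or if a joint passes its speed limit or range.

### The arm

A 7-joint arm with a two-finger parallel gripper is mounted at the origin on a cart in front of the work surface, level with it; the furniture and walls round the work are solid. World frame = base frame: x ahead of the robot, y to its left, z up, the work surface at z = 0. Lengths are in m, angles in rad, forces in N, time in s.
With the tool pointing down it reaches from about 0.4 to 0.85 m from the base axis. Payload 6.9 kg.
Tool frame: the origin (TCP) lies at the very end of the fingers, on their centre line; the grasp point (between the pads) lies 19 mm behind it; z points along the fingers, y is the line along which they close (so a half turn about z gives the same grasp; the last joint's range is limited). The gripper opens to 85 mm and grips with 20 to 120 N. Pads are 22 mm wide; open, the fingers measure 114 mm over their backs; the gripper's body (76 mm by 85 mm) begins 54 mm behind the grasp point. The pads swing forward as they close: fully open they stand 13 mm farther back than shut.
Start: joints at [1.208, 0.507, -0.238, 1.5, 0.126, 1.149, -0.155], TCP at [0.282, -0.558, 0.231] pointing down, gripper open.
Joint ranges: [-3.08, 3.08], [-0.24, 2.05], [-1.43, 1.35], [0, 2.5], [-1.52, 4.66], [0.17, 1.96], [-2.89, 2.89]. Speed limits (rad/s): [2.39, 2.39, 3.14, 3.14, 3.14, 3.14, 3.14].

### API

Orientations are given as a unit quaternion [x, y, z, w].
In Python, from rig import manip gives the robot as it stands. The module is installed in compiled form; this text tells all that it offers.
- The arm moves only by the tool drive_tool, never from a script. Its argument "commands" is a list of rows, each an object of numbers: "dx", "dy", "dz": the shift along the world's x, y, z in mm; "roll": the turn about the world's z in degrees. A call has 1 to 5 rows; each row shifts and turns the commanded pose from where the row before left it; what a row does not reach is not made up. A row lasts 1/8 s, in which the tool goes at most 62.5 mm and 10.7 degrees, less where a joint would pass 70% of its speed; a pose out of reach is approached as far as the arm can. A call is refused whole if a number of a shift passes 62.5 or a number of a turn 10.7, either way. A call with a gripper value outside its range is refused whole. "hand" is the finger opening in mm, from 0 to 85.4, set as the call begins (left out, the last holds). The fingers move at their own pace and stop on an object; the grip force is fixed at half the most. Time passes only in rows, so rows that do not move let the fingers close. It gives the time, the measured TCP pose, the force, the opening and the grip force at its end, in the units of the state.
- manip.get_obs(): the state, without advancing time (a new reading comes with each control period).
- manip.grab_frame(name): name is "side" or "top" or "wrist"; returns a dict with "color" (384x512x3 uint8, red, green, blue), "fx", "fy", "cx", "cy" (pixels), "pose" (4x4, takes a point from camera to world coordinates). Camera axes: x right, y up, looking along -z (the intrinsics and any distortion apply to the point x, -y, -z); pixel columns grow to the right and rows downward; lengths in m; the calibration is good to about 2 mm. A picture is of the moment at which its call begins. There is no depth.
- manip.job_done(): hands the job in; it is judged then, once.
The state is a dict: "time_s": time; "joint_pos": joint angles; "joint_velocities": joint speeds; "joint_efforts": joint torques, N m; "tool_pos": TCP position; "tcp_rot": TCP orientation; "wrist_force": force on the tool from outside, world axes, zero at the start; "wrist_torque": the same for the moment, N m; "grip_width": finger opening in m; "grip_force": force on a finger pad.
Only numpy, scipy, OpenCV 4.12 (cv2) and the standard library are available. Lean on these libraries where they do the work, as an engineer would, in place of code of your own. Each camera call takes 0.05 s, during which the arm holds its last target. There are 200 camera calls.

## Working session

There is one attempt and no reset: what is moved stays moved. The work goes in short steps, Python scripts to look and compute and a tool call to move; the robot and the scene stay as the last step left them, time stands still between calls to the robot, and variables do not carry over. Pictures are saved under pics/ and viewed, at most 12 in all, crops included, and the job is handed in when it is done.

Besides the shell and the picture viewer there is one more tool, called after "Request:" as name(argument=value, ...) on one line, values as JSON. drive_tool: Moves the arm, as the interface text tells. Its arguments: {"type":"object","properties":{"commands":{"type":"array","items":{"type":"object","properties":{"dx":{"type":"number"},"dy":{"type":"number"},"dz":{"type":"number"},"roll":{"type":"number"}}}},"hand":{"type":"number"}},"required":["commands"]}

```bash
mkdir -p pics; cat > h.py <<'E'
import numpy as np, cv2, pickle
from rig import manip
def snap(n,f):
    r=manip.grab_frame(n); cv2.imwrite(f'pics/{f}.png',r['color'][:,:,::-1]); pickle.dump(r,open(f'pics/{f}.pkl','wb')); return r
def load(f): return pickle.load(open(f'pics/{f}.pkl','rb'))
def ray(r,u,v):
    d=np.array([(u-r['cx'])/r['fx'],-(v-r['cy'])/r['fy'],-1.]); P=np.array(r['pose']); return P[:3,3],P[:3,:3]@d
def atz(r,u,v,z):
    o,d=ray(r,u,v); return o+d*(z-o[2])/d[2]
def proj(r,p):
    P=np.array(r['pose']); c=P[:3,:3].T@(np.array(p)-P[:3,3]); return r['cx']-r['fx']*c[0]/c[2], r['cy']+r['fy']*c[1]/c[2]
def tri(*a):
    A=np.zeros((3,3));b=np.zeros(3)
    for r,u,v in a:
        o,d=ray(r,u,v);d=d/np.linalg.norm(d);M=np.eye(3)-np.outer(d,d);A+=M;b+=M@o
    return np.linalg.solve(A,b)
E
python3 - <<'E'
from h import *
np.set_printoptions(precision=3,suppress=True)
a=snap('top','top0');b=snap('side','side0')
for r in(a,b): print({k:v for k,v in r.items() if k!='color'})
o=manip.get_obs();print(o)
E
```

```text
{'fx': 440.37268132464004, 'fy': 440.37268132464004, 'cx': 261.4359348456816, 'cy': 198.94654864645756, 'pose': array([[-0.131,  0.969, -0.207,  0.376],
       [-0.991, -0.128,  0.027,  0.145],
       [-0.   ,  0.209,  0.978,  0.96 ],
       [ 0.   ,  0.   ,  0.   ,  1.   ]])}
{'fx': 382.4070114677667, 'fy': 382.4070114677667, 'cx': 252.2021426467297, 'cy': 192.20013053269471, 'pose': array([[-0.868,  0.22 , -0.445,  0.192],
       [-0.496, -0.364,  0.788,  0.828],
       [ 0.012,  0.905,  0.425,  0.452],
       [ 0.   ,  0.   ,  0.   ,  1.   ]])}
{'time_s': 0.1, 'joint_pos': array([ 1.207,  0.508, -0.238,  1.501,  0.126,  1.149, -0.155]), 'joint_velocities': array([-0.001, -0.001,  0.001, -0.002, -0.   , -0.001,  0.001]), 'joint_efforts': array([ -0.005, -62.184,  -2.195, -25.021,   0.013,   0.008,   0.   ]), 'tool_pos': array([ 0.282, -0.557,  0.231]), 'tcp_rot': array([ 0.973,  0.232, -0.   , -0.001]), 'wrist_force': array([ 0.46 , -0.337, -0.817]), 'wrist_torque': array([-0.045,  0.018,  0.062]), 'grip_force': 0.0, 'grip_width': 0.08528630190627672}
```

View pics/top0.png

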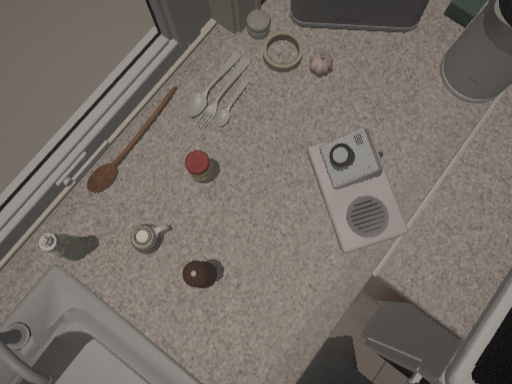

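View pics/side0.png

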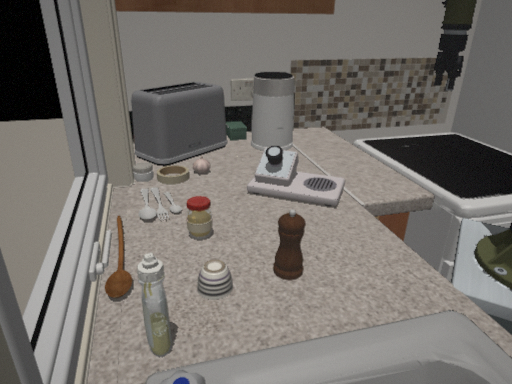

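The top view shows the cup at about (145,237) with its handle towards (170,229), the jar at (200,165), the mill at (200,274), the vent at (368,216) and the knob at (342,155). The side view shows the same things. I'll enlarge both for exact pixels.

```bash
python3 - <<'E'
from h import *
a=load('top0')['color'][:,:,::-1];b=load('side0')['color'][:,:,::-1]
def c(i,x,y,w,h,s): return cv2.resize(i[y:y+h,x:x+w],None,fx=s,fy=s,interpolation=cv2.INTER_CUBIC)
A=c(a,120,200,100,100,4);A2=c(a,300,120,110,135,4)[:400] if 0 else c(a,305,125,100,125,4)
cv2.imwrite('pics/c1.png',np.hstack([np.vstack([A,np.zeros((100,400,3),np.uint8)]),A2]))
B=c(b,180,240,100,60,4);B2=c(b,250,140,100,65,4)
cv2.imwrite('pics/c2.png',np.vstack([B,B2]))
E
```

```text
(no output)
```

View pics/c1.png

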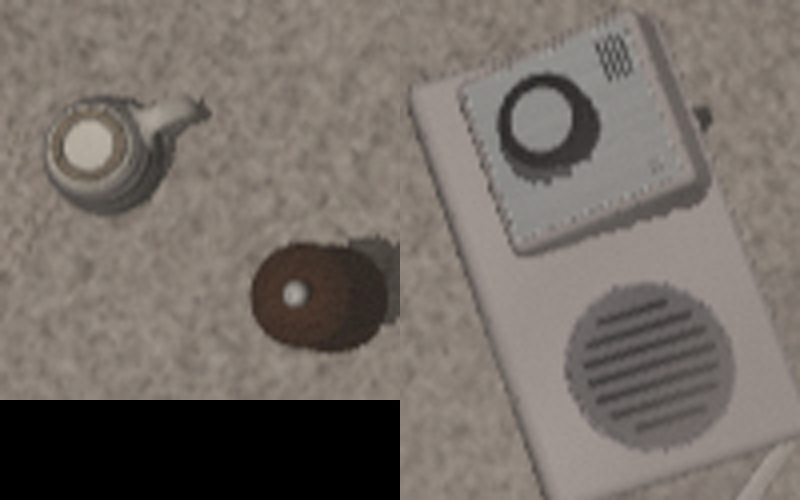

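View pics/c2.png

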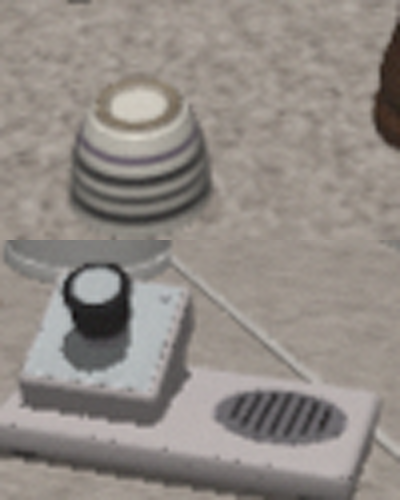

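Pixels, top / side:
- Cup foot: (142,236.2) / (214.8,266.2), handle tip at (171,228)
- Vent: (367.5,216.8) / (320.3,184)
- Knob disc: (340.8,154.3) / (274.3,151.5)
- Mill knob, top view only: (193.8,273.5)

```bash
python3 - <<'E'
from h import *
np.set_printoptions(precision=4,suppress=True)
a=load('top0');b=load('side0')
print('cupfoot tri',tri((a,142,236.2),(b,214.75,266.2)),atz(a,142,236.2,.05),atz(b,214.75,266.2,.05))
print('handle tip',atz(a,171.2,228,.02))
print('vent',tri((a,367.5,216.75),(b,320.25,184)),atz(a,367.5,216.75,.032),atz(b,320.25,184,.032))
print('knob',tri((a,340.75,154.25),(b,274.25,151.5)))
print('mill',atz(a,193.75,273.5,.135),'jar',atz(a,198,160,.085))
# dryer corners (base top, z=.03): left edge & bottom corners from crop
for q in [(412,88),(545,500),(800,435)]: print(atz(a,(q[0]-400)/4+305,q[1]/4+125,.03))
# console face edges lower-left side
for q in [(463,92),(520,250)]: print('console front edge',atz(a,(q[0]-400)/4+305,q[1]/4+125,.04))
E
```

```text
cupfoot tri [0.5221 0.3762 0.0461] [0.5226 0.3757 0.05  ] [0.5177 0.3804 0.05  ]
handle tip [0.5369 0.3197 0.02  ]
vent [ 0.5034 -0.1018  0.0277] [ 0.5039 -0.1003  0.032 ] [ 0.4991 -0.0925  0.032 ]
knob [ 0.6225 -0.0486  0.116 ]
mill [0.4271 0.2646 0.135 ] jar [0.66  0.24  0.085]
[0.6757 0.0014 0.03  ]
[ 0.4415 -0.0332  0.03  ]
[ 0.4577 -0.1732  0.03  ]
console front edge [ 0.6665 -0.0244  0.04  ]
console front edge [ 0.5747 -0.0406  0.04  ]
```

Request:
drive_tool(commands=[{"dx": 36, "dy": 44, "roll": 4}, {"dx": 36, "dy": 44, "roll": 4}, {"dx": 36, "dy": 44, "roll": 4}, {"dx": 36, "dy": 44, "roll": 4}, {"dx": 36, "dy": 44, "roll": 4}], hand=85)

```text
invalid input
```

```bash
python3 -c "
from h import *
print(manip.get_obs()['joint_pos'])"
```

```text
[ 1.20749054  0.50823371 -0.23751397  1.50102451  0.12569947  1.14888318
 -0.15473979]
```

Request:
drive_tool(commands=[{"dx": 36, "dy": 44, "dz": 0, "roll": 4}, {"dx": 36, "dy": 44, "dz": 0, "roll": 4}, {"dx": 36, "dy": 44, "dz": 0, "roll": 4}, {"dx": 36, "dy": 44, "dz": 0, "roll": 4}, {"dx": 36, "dy": 44, "dz": 0, "roll": 4}], hand=85)

```text
time_s: 0.72
tool_pos: [0.4631, -0.336, 0.231]
tcp_rot: [0.917, 0.399, -0.0, -0.0]
wrist_force: [0.1, -1.4, 0.4]
grip_width: 0.0852
grip_force: 0.0
```

```bash
python3 -c "
from h import *
o=manip.get_obs();print(o['joint_pos'],o['tcp_rot'],o['time_s'])"
```

```text
[ 0.83129443  0.43620963 -0.37308509  1.64230714  0.17397355  1.09641936
 -0.34067118] [ 9.17135915e-01  3.98574534e-01 -1.38050177e-04 -1.87245513e-04] 0.725
```

Request:
drive_tool(commands=[{"dx": 10, "dy": 60, "dz": 0, "roll": 5}, {"dx": 10, "dy": 60, "dz": 0, "roll": 5}, {"dx": 10, "dy": 60, "dz": 0, "roll": 5}, {"dx": 10, "dy": 60, "dz": 0, "roll": 5}, {"dx": 10, "dy": 60, "dz": 0, "roll": 5}])

```text
time_s: 1.35
tool_pos: [0.5123, -0.0358, 0.2312]
tcp_rot: [0.809, 0.588, -0.0, 0.0]
wrist_force: [1.3, 0.0, 0.0]
grip_width: 0.0848
grip_force: 0.0
```

Request:
drive_tool(commands=[{"dx": 0, "dy": 60, "dz": 0, "roll": 5}, {"dx": 0, "dy": 60, "dz": 0, "roll": 5}, {"dx": 0, "dy": 60, "dz": 0, "roll": 5}, {"dx": 0, "dy": 60, "dz": 0, "roll": 5}, {"dx": 0, "dy": 60, "dz": 0, "roll": 5}])

```text
time_s: 1.98
tool_pos: [0.5122, 0.264, 0.231]
tcp_rot: [0.663, 0.749, -0.0, 0.0]
wrist_force: [0.9, -0.2, -0.5]
grip_width: 0.0852
grip_force: 0.0
```

Request:
drive_tool(commands=[{"dx": 2, "dy": 40, "dz": 0, "roll": 4}, {"dx": 2, "dy": 35, "dz": -20, "roll": 4}, {"dx": 2, "dy": 22, "dz": -30, "roll": 0}, {"dx": 0, "dy": 0, "dz": 0, "roll": 0}])

```text
time_s: 2.48
tool_pos: [0.5166, 0.3601, 0.1786]
tcp_rot: [0.609, 0.793, -0.002, -0.001]
wrist_force: [0.5, -0.2, -0.4]
grip_width: 0.0847
grip_force: 0.0
```

```bash
python3 - <<'E'
from h import *
np.set_printoptions(precision=4,suppress=True)
a=snap('wrist','w1');b=snap('top','t1')
o=manip.get_obs();print(o['joint_pos'],o['tcp_rot'],o['tool_pos'])
print(a['pose'],a['fx'])
print('cup ctr foot expected px',proj(a,[.522,.377,.05]),'tcp px',proj(a,o['tool_pos']))
x=cv2.resize(b['color'][180:290,100:220,::-1],None,fx=3.2,fy=3.2);x=cv2.copyMakeBorder(x,0,384-x.shape[0],0,0,0)
cv2.imwrite('pics/c3.png',np.hstack([a['color'][:,:,::-1],x])[:,:800])
E
```

```text
[-0.2443  0.6223 -0.6898  1.5529  0.4246  1.1219 -0.7698] [ 0.6098  0.7926 -0.0006  0.    ] [0.5184 0.3588 0.1813]
[[ 0.9657 -0.2467 -0.0805  0.4949]
 [ 0.2594  0.9118  0.3183  0.4431]
 [-0.0051 -0.3283  0.9445  0.3199]
 [ 0.      0.      0.      1.    ]] 293.4506736724122
cup ctr foot expected px (np.float64(270.23943639510736), np.float64(164.84490651285972)) tcp px (np.float64(262.0064055459789), np.float64(255.9713673498498))
```

View pics/c3.png

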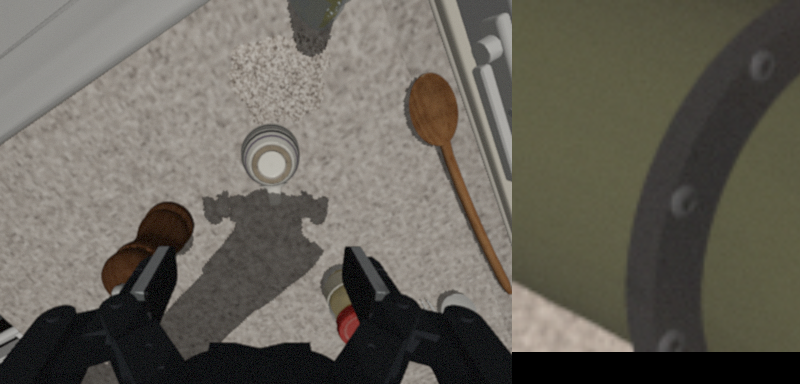

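Wrist view: the cup foot is at (272,164) where (270,165) was predicted, so the estimate holds within 2 mm. The handle points toward the gripper as expected and the fingers close across it. (The top crop is blocked by the arm.)

Request:
drive_tool(commands=[{"dx": 5, "dy": 19, "dz": 0, "roll": 0}, {"dx": 0, "dy": 0, "dz": -35, "roll": 0}, {"dx": 0, "dy": 0, "dz": -40, "roll": 0}, {"dx": 0, "dy": 0, "dz": -30, "roll": 0}, {"dx": 0, "dy": 0, "dz": 0, "roll": 0}])

```text
time_s: 3.2
tool_pos: [0.5235, 0.3762, 0.0755]
tcp_rot: [0.61, 0.792, -0.001, 0.0]
wrist_force: [0.3, -1.1, -0.1]
grip_width: 0.0851
grip_force: 0.0
```

Request:
drive_tool(commands=[{"dx": 0, "dy": 1, "dz": -25, "roll": 0}, {"dx": 0, "dy": 0, "dz": -25, "roll": 0}, {"dx": 0, "dy": 0, "dz": -16, "roll": 0}, {"dx": 0, "dy": 0, "dz": 0, "roll": 0}, {"dx": 0, "dy": 0, "dz": 0, "roll": 0}])

```text
time_s: 3.82
tool_pos: [0.524, 0.38, 0.0117]
tcp_rot: [0.61, 0.793, 0.001, 0.0]
wrist_force: [-1.1, 0.9, 0.6]
grip_width: 0.085
grip_force: 0.0
```

Request:
drive_tool(commands=[{"dx": 0, "dy": 0, "dz": 0, "roll": 0}, {"dx": 0, "dy": 0, "dz": 0, "roll": 0}, {"dx": 0, "dy": 0, "dz": 0, "roll": 0}, {"dx": 0, "dy": 0, "dz": 0, "roll": 0}, {"dx": 0, "dy": 0, "dz": 0, "roll": 0}], hand=50)

```text
time_s: 4.45
tool_pos: [0.5237, 0.3798, 0.0121]
tcp_rot: [0.61, 0.793, 0.001, 0.0]
wrist_force: [-2.3, -1.9, 10.3]
grip_width: 0.0569
grip_force: 61.8
```

Width 57 mm means the pads closed on the narrowing part above 35 mm, because partly open pads sit farther back. I'll regrip about 10 mm lower.

Request:
drive_tool(commands=[{"dx": 0, "dy": 0, "dz": 0, "roll": 0}, {"dx": 0, "dy": 0, "dz": 0, "roll": 0}, {"dx": 0, "dy": 0, "dz": -5, "roll": 0}, {"dx": 0, "dy": -1, "dz": -4, "roll": 0}, {"dx": 0, "dy": 0, "dz": 0, "roll": 0}], hand=85)

```text
time_s: 5.08
tool_pos: [0.5231, 0.378, 0.0005]
tcp_rot: [0.61, 0.793, -0.001, -0.0]
wrist_force: [-0.5, 0.2, 0.2]
grip_width: 0.0846
grip_force: 0.0
```

Request:
drive_tool(commands=[{"dx": 0, "dy": 0, "dz": 0, "roll": 0}, {"dx": 0, "dy": 0, "dz": 0, "roll": 0}, {"dx": 0, "dy": 0, "dz": 0, "roll": 0}, {"dx": 0, "dy": 0, "dz": 0, "roll": 0}, {"dx": 0, "dy": 0, "dz": 0, "roll": 0}], hand=50)

```text
time_s: 5.7
tool_pos: [0.5237, 0.3787, 0.0023]
tcp_rot: [0.61, 0.793, 0.001, 0.0]
wrist_force: [-0.1, -2.1, 5.9]
grip_width: 0.0594
grip_force: 63.0
```

Request:
drive_tool(commands=[{"dx": 0, "dy": 0, "dz": 8, "roll": 0}, {"dx": 0, "dy": 0, "dz": 12, "roll": 0}, {"dx": 0, "dy": 0, "dz": 20, "roll": 0}, {"dx": 0, "dy": 0, "dz": 0, "roll": 0}])

```text
time_s: 6.2
tool_pos: [0.5243, 0.3796, 0.0438]
tcp_rot: [0.61, 0.793, 0.002, 0.0]
wrist_force: [0.4, 0.0, -2.2]
grip_width: 0.0593
grip_force: 64.1
```

```bash
python3 - <<'E'
from h import *
b=snap('side','s1');a=snap('wrist','w2')
print(manip.get_obs()['tool_pos'])
x=cv2.resize(b['color'][200:320,150:290,::-1],None,fx=2.5,fy=2.5)
y=a['color'][:,:,::-1][60:360,60:460]
cv2.imwrite('pics/c4.png',np.hstack([x,y]))
E
```

```text
[0.52359519 0.37840335 0.04176795]
```

View pics/c4.png

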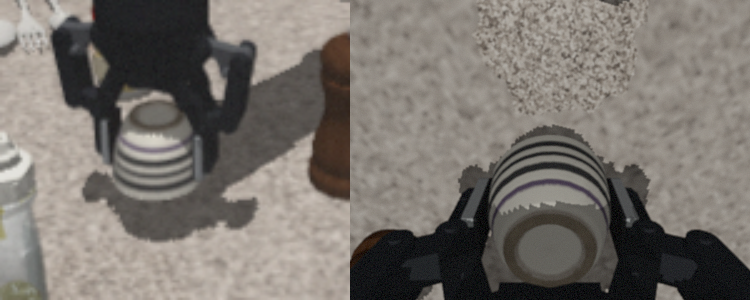

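The cup is held clear of the table. Foot at about (260,310) in the wrist view and (213,247) in the side view. I'll check for tilt.

```bash
python3 - <<'E'
from h import *
np.set_printoptions(precision=4,suppress=True)
a=load('w2');b=load('s1')
print(proj(a,[.523,.378,.0895]),proj(b,[.523,.378,.0895]),proj(load('side0'),[.523,.378,.05]))
print(tri((a,260,310),(b,213.2,246.8)),atz(a,260,310,.09))
# mouth edge far (+y) point expected upright
print(proj(a,[.523-.0083,.378+.031,.0395]))
E
```

```text
(np.float64(256.97762530618587), np.float64(313.9440528463644)) (np.float64(212.28923134119088), np.float64(245.57350266682238)) (np.float64(213.02552066980127), np.float64(264.5726689661255))
[0.5248 0.3741 0.0835] [0.5236 0.3806 0.09  ]
(np.float64(257.2077103819655), np.float64(195.12577963359814))
```

Request:
drive_tool(commands=[{"dx": 0, "dy": 0, "dz": 30, "roll": 0}, {"dx": 0, "dy": 0, "dz": 45, "roll": 0}, {"dx": 0, "dy": 0, "dz": 45, "roll": 0}, {"dx": 0, "dy": -10, "dz": 30, "roll": 0}, {"dx": 0, "dy": -20, "dz": 0, "roll": -3}])

```text
time_s: 6.92
tool_pos: [0.5236, 0.3496, 0.1931]
tcp_rot: [0.631, 0.776, 0.002, 0.0]
wrist_force: [0.2, -0.5, -1.5]
grip_width: 0.0588
grip_force: 64.5
```

Request:
drive_tool(commands=[{"dx": 0, "dy": -30, "dz": 0, "roll": -5}, {"dx": 0, "dy": -40, "dz": 0, "roll": -6}, {"dx": 0, "dy": -45, "dz": 0, "roll": -6}, {"dx": 0, "dy": -45, "dz": 0, "roll": -6}, {"dx": 0, "dy": -45, "dz": 0, "roll": -6}])

```text
time_s: 7.55
tool_pos: [0.5222, 0.1404, 0.1895]
tcp_rot: [0.806, 0.591, -0.001, -0.0]
wrist_force: [-0.7, 0.6, -0.5]
grip_width: 0.059
grip_force: 64.5
```

Request:
drive_tool(commands=[{"dx": 0, "dy": -45, "dz": 0, "roll": -6}, {"dx": 0, "dy": -45, "dz": 0, "roll": -6}, {"dx": 0, "dy": -45, "dz": 0, "roll": -6}, {"dx": 0, "dy": -40, "dz": 0, "roll": -6}, {"dx": 0, "dy": -30, "dz": 0, "roll": -6}])

```text
time_s: 8.18
tool_pos: [0.5219, -0.0645, 0.1898]
tcp_rot: [0.932, 0.362, -0.001, -0.0]
wrist_force: [0.9, 0.3, -0.5]
grip_width: 0.059
grip_force: 64.5
```

Request:
drive_tool(commands=[{"dx": -10, "dy": -20, "dz": 0, "roll": 0}, {"dx": -8, "dy": -15, "dz": -20, "roll": 0}, {"dx": 0, "dy": 0, "dz": -20, "roll": 0}, {"dx": 0, "dy": 0, "dz": 0, "roll": 0}])

```text
time_s: 8.68
tool_pos: [0.5038, -0.0967, 0.1495]
tcp_rot: [0.931, 0.364, -0.002, -0.001]
wrist_force: [0.1, 0.6, -1.0]
grip_width: 0.0592
grip_force: 64.5
```

```bash
python3 - <<'E'
from h import *
np.set_printoptions(precision=4,suppress=True)
a=snap('wrist','w3');b=snap('side','s2')
print(manip.get_obs()['tool_pos'])
v=np.array([.504,-.1,.032])
img=a['color'][:,:,::-1].copy()
for t in np.linspace(0,6.28,40): cv2.circle(img,tuple(int(round(q)) for q in proj(a,v+.044*np.array([np.cos(t),np.sin(t),0]))),1,(0,0,255),-1)
k=[.6225,-.0486,.116];cv2.circle(img,tuple(int(round(q)) for q in proj(a,k)),2,(0,255,0),-1)
x=cv2.resize(b['color'][80:230,220:365,::-1],None,fx=1.95,fy=2.56)
cv2.imwrite('pics/c5.png',np.hstack([img,x])[:,:800])
E
```

```text
[ 0.5053 -0.0963  0.1513]
```

View pics/c5.png

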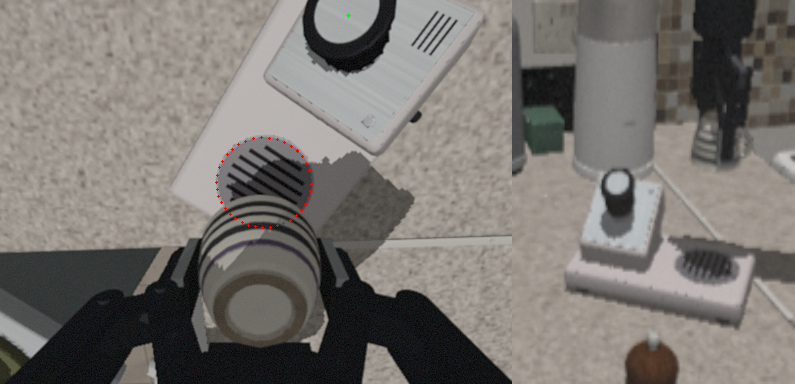

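The vent circle as projected fits exactly, and the knob mark lands on the knob disc centre. I'll lower now.

Request:
drive_tool(commands=[{"dx": -2, "dy": -4, "dz": -25, "roll": 0}, {"dx": 0, "dy": 0, "dz": -35, "roll": 0}, {"dx": 0, "dy": 0, "dz": -30, "roll": 0}, {"dx": 0, "dy": 0, "dz": -13, "roll": 0}, {"dx": 0, "dy": 0, "dz": 0, "roll": 0}])

```text
time_s: 9.4
tool_pos: [0.5035, -0.1003, 0.0483]
tcp_rot: [0.931, 0.365, -0.0, -0.0]
wrist_force: [-1.3, 0.1, -1.0]
grip_width: 0.0592
grip_force: 64.5
```

Request:
drive_tool(commands=[{"dx": 0, "dy": 0, "dz": -4, "roll": 0}, {"dx": 0, "dy": 0, "dz": -3, "roll": 0}, {"dx": 0, "dy": 0, "dz": -2, "roll": 0}, {"dx": 0, "dy": 0, "dz": 0, "roll": 0}])

```text
time_s: 9.9
tool_pos: [0.5034, -0.1006, 0.0394]
tcp_rot: [0.931, 0.365, 0.0, 0.0]
wrist_force: [-0.4, -0.4, -0.7]
grip_width: 0.0591
grip_force: 64.5
```

Request:
drive_tool(commands=[{"dx": 0, "dy": 0, "dz": -2, "roll": 0}, {"dx": 0, "dy": 0, "dz": -1.5, "roll": 0}, {"dx": 0, "dy": 0, "dz": -1, "roll": 0}, {"dx": 0, "dy": 0, "dz": 0, "roll": 0}])

```text
time_s: 10.4
tool_pos: [0.5033, -0.1006, 0.0347]
tcp_rot: [0.931, 0.365, -0.0, -0.0]
wrist_force: [0.4, -0.2, -1.4]
grip_width: 0.0595
grip_force: 64.5
```

Request:
drive_tool(commands=[{"dx": 0, "dy": 0, "dz": -1, "roll": 0}, {"dx": 0, "dy": 0, "dz": -1, "roll": 0}, {"dx": 0, "dy": 0, "dz": 0, "roll": 0}])

```text
time_s: 10.78
tool_pos: [0.5036, -0.1005, 0.0341]
tcp_rot: [0.931, 0.365, 0.0, 0.001]
wrist_force: [-3.1, 0.3, 13.9]
grip_width: 0.0591
grip_force: 66.4
```

Contact (14 N). Releasing slowly, then rising.

Request:
drive_tool(commands=[{"dx": 0, "dy": 0, "dz": 0, "roll": 0}, {"dx": 0, "dy": 0, "dz": 0, "roll": 0}, {"dx": 0, "dy": 0, "dz": 0, "roll": 0}, {"dx": 0, "dy": 0, "dz": 0, "roll": 0}, {"dx": 0, "dy": 0, "dz": 0, "roll": 0}], hand=82)

```text
time_s: 11.4
tool_pos: [0.5033, -0.1006, 0.0327]
tcp_rot: [0.931, 0.365, -0.0, -0.0]
wrist_force: [0.3, -0.2, 0.2]
grip_width: 0.082
grip_force: 0.0
```

Request:
drive_tool(commands=[{"dx": 0, "dy": 0, "dz": 10, "roll": 0}, {"dx": 0, "dy": 0, "dz": 30, "roll": 0}, {"dx": 0, "dy": 0, "dz": 45, "roll": 0}, {"dx": 0, "dy": 0, "dz": 45, "roll": 0}, {"dx": 0, "dy": 0, "dz": 30, "roll": 0}])

```text
time_s: 12.02
tool_pos: [0.5038, -0.1005, 0.1957]
tcp_rot: [0.931, 0.365, 0.001, 0.001]
wrist_force: [0.3, -1.6, 0.6]
grip_width: 0.0821
grip_force: 0.0
```

```bash
python3 - <<'E'
from h import *
np.set_printoptions(precision=4,suppress=True)
a=snap('wrist','w4');b=snap('side','s3')
print(manip.get_obs()['tool_pos'])
img=a['color'][:,:,::-1].copy()
for z,r,c in((.082,.016,(0,0,255)),(.032,.044,(0,255,255))):
  for t in np.linspace(0,6.28,40): cv2.circle(img,tuple(int(round(q)) for q in proj(a,np.array([.504,-.1,z])+r*np.array([np.cos(t),np.sin(t),0]))),0,c,-1)
k=[.6225,-.0486,.116];cv2.circle(img,tuple(int(round(q)) for q in proj(a,k)),2,(0,255,0),-1)
x=cv2.resize(b['color'][80:230,220:365,::-1],None,fx=1.95,fy=2.56)
cv2.imwrite('pics/c6.png',np.hstack([img,x])[:,:800])
E
```

```text
[ 0.5051 -0.1006  0.1967]
```

View pics/c6.png

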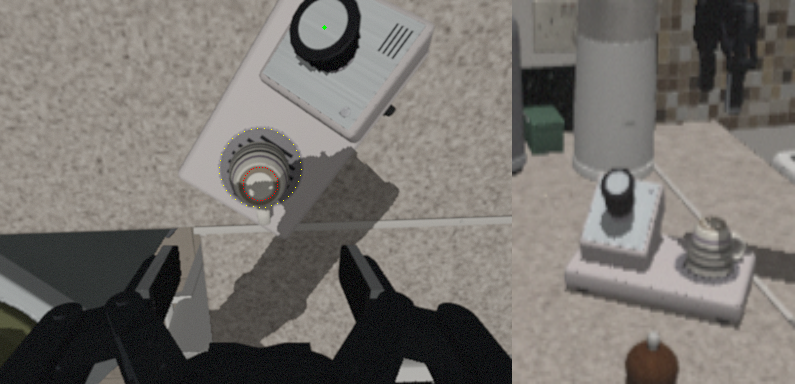

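The cup stands centred on the vent (foot inside the red ring at (260,183)). The knob disc sits on the predicted mark at (324,28), and its flange is at the outer end.

Request:
drive_tool(commands=[{"dx": 20, "dy": 8, "dz": 0, "roll": 9}, {"dx": 25, "dy": 9, "dz": 0, "roll": 9}, {"dx": 25, "dy": 9, "dz": 0, "roll": 9.5}, {"dx": 25, "dy": 9, "dz": 0, "roll": 9.5}, {"dx": 23, "dy": 9, "dz": 0, "roll": 9.5}])

```text
time_s: 12.75
tool_pos: [0.6217, -0.0563, 0.1923]
tcp_rot: [0.709, 0.705, -0.0, -0.0]
wrist_force: [-0.0, -0.1, -0.3]
grip_width: 0.0819
grip_force: 0.0
```

Request:
drive_tool(commands=[{"dx": 0, "dy": 0, "dz": 0, "roll": 9.5}, {"dx": 0, "dy": 0, "dz": -25, "roll": 0}, {"dx": 0, "dy": 0, "dz": -20, "roll": 0}, {"dx": 0, "dy": 0, "dz": 0, "roll": 0}])

```text
time_s: 13.25
tool_pos: [0.6199, -0.0568, 0.1459]
tcp_rot: [0.65, 0.76, -0.001, -0.002]
wrist_force: [0.3, 0.3, 0.9]
grip_width: 0.0817
grip_force: 0.0
```

```bash
python3 - <<'E'
from h import *
np.set_printoptions(precision=4,suppress=True)
a=snap('wrist','w5')
o=manip.get_obs();print(o['tool_pos'],o['tcp_rot'])
k=np.array([.6215,-.0478,.120])
img=a['color'][:,:,::-1].copy()
n=np.array([-.078,.494,.866]);y=np.array([.988,.156,0]);x=np.cross(y,n)
for t in np.linspace(0,6.28,60): cv2.circle(img,tuple(int(round(q)) for q in proj(a,k+.024*(np.cos(t)*x+np.sin(t)*y))),0,(0,255,0),-1)
cv2.imwrite('pics/c7.png',img)
E
```

```text
[ 0.6208 -0.0566  0.1472] [ 0.6503  0.7597 -0.0005 -0.0008]
```

View pics/c7.png

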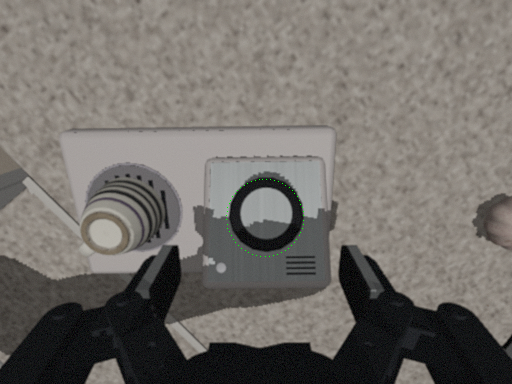

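The knob ring is centred at (266,214), the prediction at (267,217), so agreement is within about 2 mm. The tool is square to the dryer. Descending.

Request:
drive_tool(commands=[{"dx": 2, "dy": 2, "dz": -15, "roll": 0}, {"dx": 0, "dy": 0, "dz": -20, "roll": 0}, {"dx": 0, "dy": 0, "dz": -20, "roll": 0}, {"dx": 0, "dy": 0, "dz": -10, "roll": 0}, {"dx": 0, "dy": 0, "dz": 0, "roll": 0}])

```text
time_s: 13.92
tool_pos: [0.6231, -0.0545, 0.0823]
tcp_rot: [0.65, 0.76, -0.0, -0.0]
wrist_force: [0.0, -0.0, -0.1]
grip_width: 0.0822
grip_force: 0.0
```

Request:
drive_tool(commands=[{"dx": 0, "dy": 0, "dz": 0, "roll": 0}, {"dx": 0, "dy": 0, "dz": 0, "roll": 0}, {"dx": 0, "dy": 0, "dz": 0, "roll": 0}, {"dx": 0, "dy": 0, "dz": 0, "roll": 0}, {"dx": 0, "dy": 0, "dz": 0, "roll": 0}], hand=30)

```text
time_s: 14.55
tool_pos: [0.6237, -0.0545, 0.0839]
tcp_rot: [0.65, 0.76, 0.0, 0.001]
wrist_force: [-2.0, -0.0, 5.4]
grip_width: 0.0457
grip_force: 60.4
```

Gripped. Pulling 20 mm along the axis.

Request:
drive_tool(commands=[{"dx": -0.4, "dy": 2.5, "dz": 4.3, "roll": 0}, {"dx": -0.4, "dy": 2.5, "dz": 4.3, "roll": 0}, {"dx": -0.4, "dy": 2.5, "dz": 4.3, "roll": 0}, {"dx": -0.4, "dy": 2.0, "dz": 3.5, "roll": 0}, {"dx": 0, "dy": 0, "dz": 0, "roll": 0}])

```text
time_s: 15.18
tool_pos: [0.6221, -0.0456, 0.0997]
tcp_rot: [0.651, 0.759, -0.0, 0.001]
wrist_force: [2.0, -3.9, 0.9]
grip_width: 0.0459
grip_force: 64.8
```

Request:
drive_tool(commands=[{"dx": 0, "dy": 0, "dz": 0, "roll": 0}, {"dx": 0, "dy": 0, "dz": 0, "roll": 0}, {"dx": 0, "dy": 0, "dz": 0, "roll": 0}, {"dx": 0, "dy": 0, "dz": 0, "roll": 0}, {"dx": 0, "dy": 0, "dz": 0, "roll": 0}], hand=82)

```text
time_s: 15.8
tool_pos: [0.6217, -0.045, 0.0992]
tcp_rot: [0.65, 0.76, -0.0, -0.0]
wrist_force: [-0.0, 0.4, 1.6]
grip_width: 0.0819
grip_force: 0.0
```

Request:
drive_tool(commands=[{"dx": 0, "dy": 0, "dz": 10, "roll": 0}, {"dx": 0, "dy": 0, "dz": 20, "roll": 0}, {"dx": 0, "dy": 0, "dz": 20, "roll": 0}, {"dx": 0, "dy": 0, "dz": 20, "roll": 0}, {"dx": 0, "dy": 0, "dz": 0, "roll": 0}])

```text
time_s: 16.42
tool_pos: [0.6228, -0.0448, 0.1712]
tcp_rot: [0.65, 0.76, 0.001, 0.001]
wrist_force: [1.0, -0.6, -0.2]
grip_width: 0.0823
grip_force: 0.0
```

```bash
python3 - <<'E'
from h import *
np.set_printoptions(precision=4,suppress=True)
a=snap('wrist','w6')
o=manip.get_obs();print(o['tool_pos'],o['tcp_rot'])
n=np.array([-.078,.494,.866]);y=np.array([.988,.156,0]);x=np.cross(y,n)
img=a['color'][:,:,::-1].copy()
for s,c in((0,(0,0,255)),(.018,(0,255,0))):
 k=np.array([.6215,-.0478,.120])+s*n
 for t in np.linspace(0,6.28,60): cv2.circle(img,tuple(int(round(q)) for q in proj(a,k+.024*(np.cos(t)*x+np.sin(t)*y))),0,c,-1)
cv2.imwrite('pics/c8.png',img)
E
```

```text
[ 0.6221 -0.045   0.1699] [0.6504 0.7596 0.0005 0.0006]
```

View pics/c8.png

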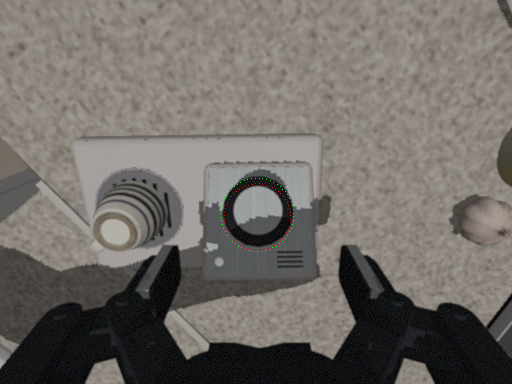

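The ring spans about x 222–293 around (258,213). I'll compare that numerically with the "in" and "out" predictions.

```bash
python3 - <<'E'
from h import *
n=np.array([-.078,.494,.866]);y=np.array([.988,.156,0]);x=np.cross(y,n)
for f,c in(('w5',(266,214)),('w6',(258,213))):
    r=load(f);m=(r['color'].max(2)<45).astype(np.uint8)
    k,l,st,ce=cv2.connectedComponentsWithStats(m)
    i=[j for j in range(1,k) if st[j][0]<c[0]<st[j][0]+st[j][2] and st[j][1]<c[1]<st[j][1]+st[j][3] and st[j][4]>200]
    print(f,[st[j] for j in i])
    for s in(0,.018):
        p=np.array([proj(r,np.array([.6215,-.0478,.120])+s*n+.024*(np.cos(t)*x+np.sin(t)*y)) for t in np.linspace(0,6.28,80)])
        print(s,p.min(0),np.ptp(p,0))
print(manip.get_obs()['time_s'])
E
```

```text
w5 [array([ 230,  178,   73,   74, 1982], dtype=int32)]
0 [226.13625631 178.98196664] [76.8372776  76.91050695]
0.018 [222.45970925 172.19233256] [85.04921529 84.96458218]
w6 [array([ 223,  177,   70,   70, 1780], dtype=int32)]
0 [223.54946259 183.43407231] [66.75919714 66.82270658]
0.018 [220.33250585 178.02600877] [72.87443428 72.82269619]
16.475
```

Request:
drive_tool(commands=[{"dx": 0, "dy": 0, "dz": 0, "roll": 0}, {"dx": 0, "dy": 0, "dz": 0, "roll": 0}, {"dx": 0, "dy": 0, "dz": 0, "roll": 0}, {"dx": 0, "dy": 0, "dz": 0, "roll": 0}, {"dx": 0, "dy": 0, "dz": 0, "roll": 0}])

```text
time_s: 17.1
tool_pos: [0.6217, -0.0451, 0.1691]
tcp_rot: [0.65, 0.76, -0.0, -0.0]
wrist_force: [0.1, -1.2, 0.3]
grip_width: 0.0819
grip_force: 0.0
```

The ratio to the predicted size is 0.956 with the knob in and 0.961 with it out, so the knob is out. Letting the fan run.

Request:
drive_tool(commands=[{"dx": 0, "dy": 0, "dz": 0, "roll": 0}, {"dx": 0, "dy": 0, "dz": 0, "roll": 0}, {"dx": 0, "dy": 0, "dz": 0, "roll": 0}, {"dx": 0, "dy": 0, "dz": 0, "roll": 0}, {"dx": 0, "dy": 0, "dz": 0, "roll": 0}])

```text
time_s: 17.73
tool_pos: [0.6218, -0.0451, 0.1692]
tcp_rot: [0.65, 0.76, 0.0, -0.0]
wrist_force: [0.5, -0.2, 0.2]
grip_width: 0.0819
grip_force: 0.0
```

Request:
drive_tool(commands=[{"dx": 0, "dy": 0, "dz": 0, "roll": 0}, {"dx": 0, "dy": 0, "dz": 0, "roll": 0}, {"dx": 0, "dy": 0, "dz": 0, "roll": 0}, {"dx": 0, "dy": 0, "dz": 0, "roll": 0}, {"dx": 0, "dy": 0, "dz": 0, "roll": 0}])

```text
time_s: 18.35
tool_pos: [0.6218, -0.0451, 0.1692]
tcp_rot: [0.65, 0.76, 0.0, -0.0]
wrist_force: [0.7, 0.3, -0.1]
grip_width: 0.0822
grip_force: 0.0
```

Request:
drive_tool(commands=[{"dx": 0, "dy": 0, "dz": 0, "roll": 0}, {"dx": 0, "dy": 0, "dz": 0, "roll": 0}, {"dx": 0, "dy": 0, "dz": 0, "roll": 0}, {"dx": 0, "dy": 0, "dz": 0, "roll": 0}, {"dx": 0, "dy": 0, "dz": 0, "roll": 0}])

```text
time_s: 18.98
tool_pos: [0.6218, -0.0451, 0.1692]
tcp_rot: [0.65, 0.76, 0.0, 0.0]
wrist_force: [0.0, -0.8, -0.3]
grip_width: 0.0821
grip_force: 0.0
```

Request:
drive_tool(commands=[{"dx": 0, "dy": 0, "dz": 0, "roll": 0}, {"dx": 0, "dy": 0, "dz": 0, "roll": 0}, {"dx": 0, "dy": 0, "dz": 0, "roll": 0}, {"dx": 0, "dy": 0, "dz": 0, "roll": 0}, {"dx": 0, "dy": 0, "dz": 0, "roll": 0}])

```text
time_s: 19.6
tool_pos: [0.6217, -0.0451, 0.1692]
tcp_rot: [0.65, 0.76, -0.0, -0.0]
wrist_force: [0.0, -0.4, 0.1]
grip_width: 0.082
grip_force: 0.0
```

Request:
drive_tool(commands=[{"dx": 0, "dy": 0, "dz": -20, "roll": 0}, {"dx": 0, "dy": 0, "dz": -20, "roll": 0}, {"dx": 0, "dy": 0, "dz": -20, "roll": 0}, {"dx": 0, "dy": 0, "dz": -10, "roll": 0}, {"dx": 0, "dy": 0, "dz": 0, "roll": 0}])

```text
time_s: 20.23
tool_pos: [0.6215, -0.0451, 0.0987]
tcp_rot: [0.65, 0.76, -0.0, -0.0]
wrist_force: [0.2, -0.4, -0.0]
grip_width: 0.0818
grip_force: 0.0
```

Request:
drive_tool(commands=[{"dx": 0, "dy": 0, "dz": 0, "roll": 0}, {"dx": 0, "dy": 0, "dz": 0, "roll": 0}, {"dx": 0, "dy": 0, "dz": 0, "roll": 0}, {"dx": 0, "dy": 0, "dz": 0, "roll": 0}, {"dx": 0, "dy": 0, "dz": 0, "roll": 0}], hand=30)

```text
time_s: 20.85
tool_pos: [0.6221, -0.0454, 0.0996]
tcp_rot: [0.65, 0.76, 0.0, 0.0]
wrist_force: [-0.3, -2.2, 4.8]
grip_width: 0.0458
grip_force: 60.7
```

Pushing 19 mm back along the axis.

Request:
drive_tool(commands=[{"dx": 0.4, "dy": -2.5, "dz": -4.3, "roll": 0}, {"dx": 0.4, "dy": -2.5, "dz": -4.3, "roll": 0}, {"dx": 0.4, "dy": -2.5, "dz": -4.3, "roll": 0}, {"dx": 0.3, "dy": -2.0, "dz": -3.5, "roll": 0}, {"dx": 0, "dy": 0, "dz": 0, "roll": 0}])

```text
time_s: 21.48
tool_pos: [0.6236, -0.0538, 0.0846]
tcp_rot: [0.65, 0.76, 0.001, 0.0]
wrist_force: [-4.6, -1.1, 16.9]
grip_width: 0.0458
grip_force: 62.7
```

At the stop (17 N). Releasing, lifting and checking.

Request:
drive_tool(commands=[{"dx": 0, "dy": 0, "dz": 0, "roll": 0}, {"dx": 0, "dy": 0, "dz": 0, "roll": 0}, {"dx": 0, "dy": 0, "dz": 0, "roll": 0}, {"dx": 0, "dy": 0, "dz": 0, "roll": 0}, {"dx": 0, "dy": 0, "dz": 0, "roll": 0}], hand=82)

```text
time_s: 22.1
tool_pos: [0.6232, -0.0545, 0.0827]
tcp_rot: [0.65, 0.76, -0.0, -0.0]
wrist_force: [0.3, 0.3, 0.6]
grip_width: 0.0816
grip_force: 0.0
```

Request:
drive_tool(commands=[{"dx": 0, "dy": 0, "dz": 10, "roll": 0}, {"dx": 0, "dy": 0, "dz": 20, "roll": 0}, {"dx": 0, "dy": 0, "dz": 25, "roll": 0}, {"dx": 0, "dy": 0, "dz": 25, "roll": 0}, {"dx": 0, "dy": 0, "dz": 10, "roll": 0}])

```text
time_s: 22.72
tool_pos: [0.624, -0.0544, 0.1749]
tcp_rot: [0.65, 0.76, 0.001, 0.001]
wrist_force: [0.8, -0.8, 0.0]
grip_width: 0.0819
grip_force: 0.0
```

```bash
python3 - <<'E'
from h import *
r=snap('wrist','w7')
n=np.array([-.078,.494,.866]);y=np.array([.988,.156,0]);x=np.cross(y,n)
m=(r['color'].max(2)<45).astype(np.uint8)
k,l,st,ce=cv2.connectedComponentsWithStats(m)
print([s for s in st[1:] if 200<s[4]<5000 and 40<s[2]<100])
for s in(0,.018):
    p=np.array([proj(r,np.array([.6215,-.0478,.120])+s*n+.024*(np.cos(t)*x+np.sin(t)*y)) for t in np.linspace(0,6.28,80)])
    print(s,p.min(0),np.ptp(p,0))
img=r['color'][:,:,::-1].copy()
for t in np.linspace(0,6.28,40): cv2.circle(img,tuple(int(round(q)) for q in proj(r,np.array([.504,-.1,.082])+.016*np.array([np.cos(t),np.sin(t),0]))),0,(0,0,255),-1)
cv2.imwrite('pics/c9.png',img); print(manip.get_obs()['tool_pos'])
E
```

```text
[array([ 227,  169,   63,   63, 1449], dtype=int32)]
0 [224.03464759 169.45372554] [66.66066092 66.11016569]
0.018 [220.84982644 162.80409964] [72.75692948 71.9741709 ]
[ 0.62415573 -0.05437105  0.17530015]
```

View pics/c9.png

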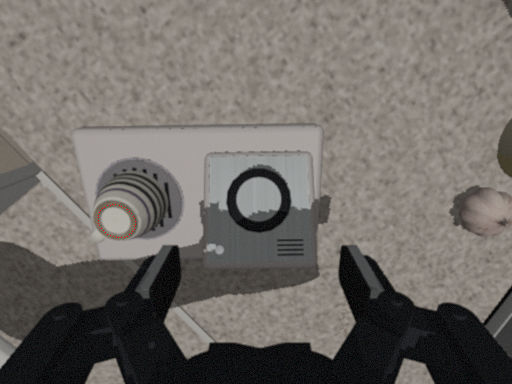

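The knob is home: its ring is 63 px and the ratio 0.95 matches the "in" view. The cup foot at (116,221) is still on its mark at the vent centre. Handing in.

```bash
python3 -c "
from rig import manip
print(manip.job_done())"
```

```text
the job is handed in; nothing more can be done
None
```

The job is handed in: the cup stands mouth down on the centre of the vent, the fan ran for over 3 s with the hand off, the knob is fully in again, and the gripper kept clear of the jar and mill; no verdict came back.

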